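Load a film spool and hold the lamp shutter half open

ROBOT

A 6-joint arm with a two-finger parallel gripper is mounted at the origin on the work surface. World frame = base frame: x ahead of the robot, y to its left, z up, the work surface at z = 0. Lengths are in mm, angles in rad, forces in N, time in s.
With the tool pointing down it reaches from about 425 to 950 mm from the base axis. Payload 3.5 kg.
Tool frame: the origin (TCP) lies at the very end of the fingers, on their centre line; the grasp point (between the pads) lies 19 mm behind it; z points along the fingers, y is the line along which they close (so a half turn about z gives the same grasp; the last joint's range is limited). The gripper opens to 85 mm and grips with 20 to 120 N. Pads are 22 mm wide; open, the fingers measure 114 mm over their backs; the gripper's body (76 mm by 85 mm) begins 54 mm behind the grasp point. The pads swing forward as they close: fully open they stand 13 mm farther back than shut.
Start: joints at [1.162, 0.286, 1.577, -0, 1.279, -0.15], TCP at [172.71, 652.516, 231.325] pointing down, gripper open.
Joint ranges: [-2.77, 2.77], [-0.9, 2.22], [0.21, 2.48], [-1.53, 4.67], [0.24, 2.81], [-2.84, 2.84]. Speed limits (rad/s): [2.79, 2.79, 3.14, 3.14, 3.14, 3.14].

INTERFACE

Orientations are given as a rotation vector (axis times angle).
In Python, from cell import bot gives the robot as it stands. The module is installed in compiled form; this text tells all that it offers.
- The arm moves only by the tool drive_tool, never from a script. Its arguments are lists of equal length, an entry for each row: "claw": the opening, from 0 (shut) to 1 (fully open); "xyz": the shift along the tool's x, y, z in mm, a list of three; "rot": the turn, a rotation vector about the tool's x, y, z in degrees, a list of three. A call has 1 to 5 rows; each row shifts and turns the commanded pose from where the row before left it, along the tool's axes as they then stand; what a row does not reach is not made up. A row lasts 1/12 s, in which the tool goes at most 41.7 mm and 7.16 degrees, less where a joint would pass 70% of its speed; a pose out of reach is approached as far as the arm can. A call is refused whole if a number of a shift passes 41.7 or a number of a turn 7.16, either way. A call with a gripper value outside its range is refused whole. The fingers move at their own pace and stop on an object; "newtons" is the grip in N (left out, the last holds). Time passes only in rows, so rows that do not move let the fingers close. It gives the time, the measured TCP pose, the force, the opening and the grip force at its end, in the units of the state.
- bot.read_state(): the state, without advancing time (a new reading comes with each control period).
- bot.read_camera(name): name is "scene" or "top"; returns a dict with "image" (420x560x3 uint8, red, green, blue), "K" (3x3 intrinsics, pixels), "camera_from_world" (4x4, takes a point from world to camera coordinates). Camera axes: x right, y up, looking along -z (the intrinsics and any distortion apply to the point x, -y, -z); pixel columns grow to the right and rows downward; lengths in mm; the calibration is good to about 2 mm. A picture is of the moment at which its call begins. There is no depth.
- bot.close_job(): hands the job in; it is judged then, once.
The state is a dict: "clock": time; "joints": joint angles; "dq": joint speeds; "joint_efforts": joint torques, N m; "tcp_pos": TCP position; "tcp_rot": TCP orientation; "ft_force": force on the tool from outside, world axes, zero at the start; "wrist_torque": the same for the moment, N m; "opening": finger opening in mm; "grasp_force": force on a finger pad.
Only numpy, scipy, OpenCV 4.12 (cv2) and the standard library are available. Lean on these libraries where they do the work, as an engineer would, in place of code of your own. Each camera call takes 0.05 s, during which the arm holds its last target. There are 200 camera calls.

TASK

Put the large film spool upright on the exposure stand's spindle, lowering it until it sits on the base plate rather than dropping it, and let go of it. Then slide the lamp's sprung shutter by its tab to half of its travel, never letting it open all the way, and hold it there against the spring: finish while still holding it half open. Leave the other things on the bench where they are.

Things in the scene. Friction and masses are not known exactly. Their poses are not given: they have to be found in the camera images.
- spool_center (a point): Centre of the loose large film spool (110 g), on its axis 25 mm above its underside; z along the axis, up. A white upright roll, diameter 52, height 50 mm, with one grey flange at the bottom (diameter 66, 4 mm thick), a grey collar (diameter 29) standing 3 mm out of the top and a through bore of diameter 22. It stands flange down among the bystanders on the robot's right.
- stand: Exposure stand, fixed: aluminium base plate (240 mm along x, 200 along y, 10 thick) with a white lamp housing and a spindle. Origin on the bench, 5 mm towards +x from the plate's centre; z up. Housing: x -120 to -30 mm, y -100 to 100 mm, roof 110 mm above the bench; its window looks to +x, to the spindle. The shutter opens along the stand's +y. Place and yaw vary.
- spindle_seat (a point): Foot of the steel spindle on the base plate's top face (10 mm above the bench), at stand x = 70, y = 0 mm; z up. Spindle: diameter 17 mm, narrowing to 8 mm over its top 9 mm, 65 mm tall. A seated spool rests on the plate, its centre 25 mm above this point.
- shutter (a joint): Opening of the steel lamp shutter in m: 0 closed (as at the start), 0.035 half, 0.070 fully open; it grows as the shutter moves along the stand's +y. A spring pulls it shut with 3 N when closed, rising 150 N/m to about 8 N at half and 13.5 N fully open; let go, it closes.
- shutter_tab (a point): Centre of the black upright tab of the shutter, over the housing roof; axes as the stand's; moves with the shutter. Tab 24 mm along x, 14 along y, 45 tall, from 115 to 160 mm above the bench, on a flat strip 30 mm wide. In the stand's frame x = -60, y = -35 mm closed, 0 half open, 35 fully open; three dark lines on the roof behind it mark these, the half one longer.
- small_spool: Bystander: a similar but smaller white spool, roll 36 mm in diameter, 28 mm tall, flange 48 mm, bore 10 mm, too small for the spindle. Origin at its underside's centre.
- jar: Bystander: a closed white plastic jar, 54 mm in diameter, 60 mm tall. Origin at its underside's centre.
- dishes: Bystander: a stack of three pale translucent round dishes, 87 mm in diameter, 39 mm tall. Origin at its underside's centre.
- reagent: Bystander: a glass bottle 76 mm in diameter, 170 mm tall, on the left. Origin at its underside's centre.
- beaker: Bystander: a glass beaker 68 mm in diameter, 85 mm tall, on the left. Origin at its underside's centre.
- tube_rack: Bystander: a white rack of capped tubes, 160 by 60 mm, 82 mm tall, on the left. Origin at its underside's centre.
- marker: Bystander: a grey marker pen with a black cap, 130 mm long, 15 mm thick, lying on the bench between the spools and the stand's far end. Origin under its middle.
Not all that is in view belongs to the job. What is shaped like the part that bears spool_center but green or purple is not meant.

How it is judged (in metres and radians):
On the way, in this order (a step that is already met when the one before it is completed fails the run):
1. the large spool sits upright on the spindle, down on the plate, let go, with the shutter still closed (horizontal distance between spool_center and spindle_seat below 0.005 m and z of spool_center in the frame of spindle_seat between 0.021 and 0.029 m and angle between spool_center's own z axis and vertical below 0.08 rad and contact force between the fingers and spool below 0.3 N and value of joint shutter below 0.01 m), for 0.2 s.
2. the shutter is held half open by the gripper (horizontal distance between spool_center and spindle_seat below 0.005 m and z of spool_center in the frame of spindle_seat between 0.021 and 0.029 m and angle between spool_center's own z axis and vertical below 0.08 rad and value of joint shutter between 0.029 and 0.041 m and contact force between the fingers and shutter above 3 N), for 0.3 s.
At the end, for the whole second after the job is handed in: The large spool sits upright on the spindle (axis within 5 mm, centre within 4 mm of its seated height, tilt below 0.08 rad), not touched by the fingers; the shutter stands still between 29 and 41 mm of its 70 mm travel, held there by the fingers (contact force above 3 N) (all of step 2 and contact force between the fingers and spool below 0.3 N and velocity of joint shutter between -0.01 and 0.01 m/s); the arm keeps its last pose, push and grip.
It fails at once if the shutter is opened all the way (past 62 mm) (value of joint shutter above 0.062 m).
It fails at once if the spool is dropped (moves faster than 0.5 m/s out of the fingers) (contact force between the fingers and spool below 0.3 N and linear speed of spool above 0.5 m/s).
It fails at once if a bystander is shifted by more than 40 mm or tipped over (distance of any of small_spool, jar, dishes, reagent, beaker, tube_rack, marker from where it was at the start of the episode above 0.04 m or angle between any of small_spool, jar, dishes, reagent, beaker, tube_rack's own z axis and vertical above 0.6 rad).
It also fails if it takes over 53 s, if anything falls off the work surface, if the arm or the gripper's body presses on something with over 40 N, if the wrist force passes 120 N, or if a joint passes its speed limit or range.

## Working session

There is one attempt and no reset: what is moved stays moved. The work goes in short steps, Python scripts to look and compute and a tool call to move; the robot and the scene stay as the last step left them, time stands still between calls to the robot, and variables do not carry over. Pictures are saved under pics/ and viewed, at most 10 in all, crops included, and the job is handed in when it is done.

Besides the shell and the picture viewer there is one more tool, called after "Request:" as a command line: name --argument value ..., lists and objects as JSON in quotes. drive_tool: Moves the arm, as the interface text tells. Its arguments: {"type":"object","properties":{"claw":{"type":"array"},"xyz":{"type":"array"},"rot":{"type":"array"},"newtons":{"type":"number"}},"required":["claw","xyz","rot"]}

```bash
mkdir -p pics; python3 - <<'E'
from cell import bot
import cv2,numpy as np,pickle
d={}
for n in("scene","top"):
    c=bot.read_camera(n);d[n]=c
    cv2.imwrite(f"pics/{n}0.png",c["image"][:,:,::-1])
    print(n,c["K"].round(1).tolist(),c["camera_from_world"].round(3).tolist(),[k for k in c])
pickle.dump(d,open("d0.pkl","wb"))
print(bot.read_state())
E
```

```text
scene [[502.5, 0.0, 271.7], [0.0, 502.5, 210.4], [0.0, 0.0, 1.0]] [[0.353, 0.936, -0.004, -230.561], [-0.6, 0.23, 0.766, 231.718], [0.718, -0.268, 0.643, -1646.944], [0.0, 0.0, 0.0, 1.0]] ['image', 'K', 'camera_from_world']
top [[467.2, 0.0, 280.2], [0.0, 467.2, 204.9], [0.0, 0.0, 1.0]] [[-0.027, -1.0, 0.006, 44.639], [0.987, -0.026, 0.157, -515.462], [-0.157, 0.01, 0.988, -1118.451], [0.0, 0.0, 0.0, 1.0]] ['image', 'K', 'camera_from_world']
{'clock': 0.1, 'joints': array([ 1.16202150e+00,  2.87067093e-01,  1.57804833e+00, -2.06572189e-05,
        1.27856581e+00, -1.50006454e-01]), 'dq': array([-0.00035885, -0.00216751, -0.00462067, -0.00075649,  0.0022251 ,
       -0.0006153 ]), 'joint_efforts': array([ 1.07498279e-03, -4.07295263e+01, -2.93699384e+01, -1.08186182e-04,
        3.38161008e-03,  3.61803707e-07]), 'tcp_pos': array([172.46793031, 651.98144722, 230.0825399 ]), 'tcp_rot': array([-0.40525792, -3.11478109,  0.00316152]), 'ft_force': array([-0.45690605,  0.1156695 , -1.07000905]), 'wrist_torque': array([0.01546541, 0.02394329, 0.00792983]), 'grasp_force': 0.0, 'opening': 85.03833997424564}
```

View pics/scene0.png

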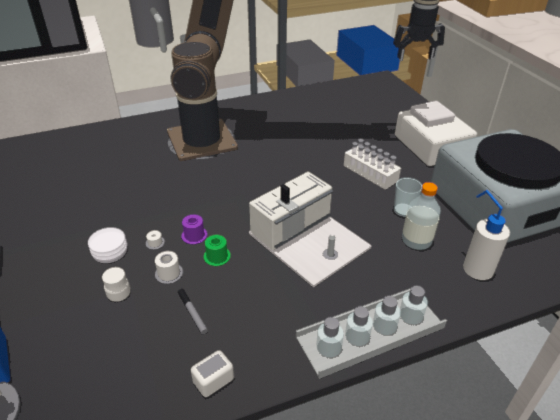

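View pics/top0.png

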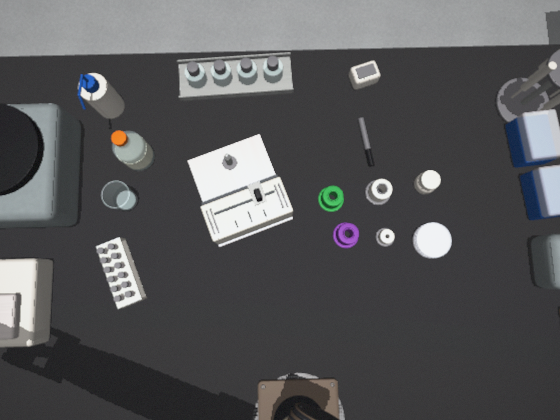

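The large white spool is at scene (167,266) / top (379,191). The other candidates are:
- small spool: (154,240) / (386,237)
- jar: (116,285) / (429,181), closed with no bore
- green: (216,250) / (331,198)
- purple: (193,229) / (346,235)

Only the first is white, flanged, bored and the larger of the two. The stand is at top (240,190), with its spindle at (229,160) and tab at (258,195). I'll confirm with an enlarged crop.

```bash
python3 - <<'E'
import cv2,numpy as np,pickle
d=pickle.load(open("d0.pkl","rb"))
t=d["top"]["image"][:,:,::-1];s=d["scene"]["image"][:,:,::-1]
def cr(im,x,y,w,h,f): return cv2.resize(im[y:y+h,x:x+w],(w*f,h*f),interpolation=cv2.INTER_CUBIC)
a=np.hstack([cr(t,350,160,65,50,6),cr(s,137,235,65,50,6)])
b=np.hstack([cr(t,182,130,130,100,3),cr(s,245,170,130,100,3)])
cv2.imwrite("pics/crop.png",np.vstack([a,b]))
E
```

```text
(no output)
```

View pics/crop.png

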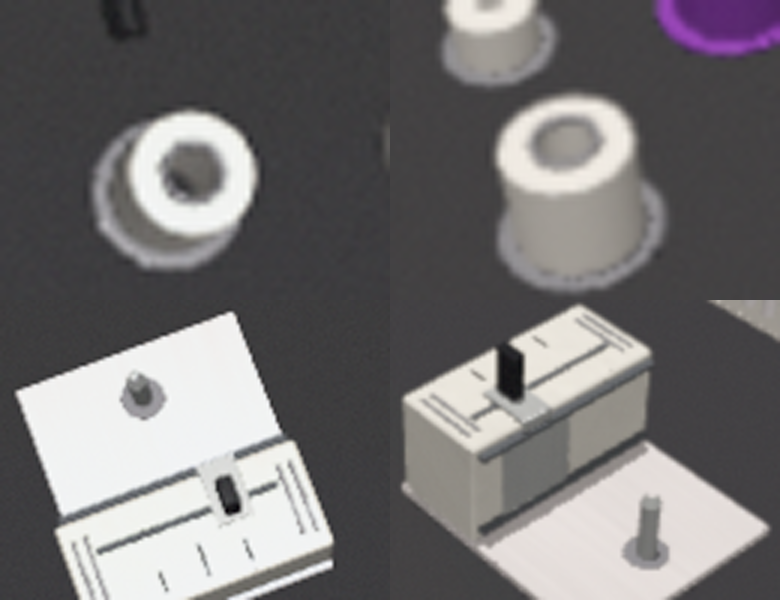

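The crop confirms it: the white flanged spool with the wide bore, top view (382,189) for its top face, scene (166.5,259). Now I'll triangulate.

```bash
cat > h.py <<'E'
import cv2,numpy as np
def ray(c,uv):
    T=np.array(c["camera_from_world"]);R=T[:3,:3];K=np.array(c["K"])
    p=np.linalg.inv(K)@np.array([uv[0],uv[1],1.]);d=R.T@np.array([p[0],-p[1],-1.])
    return -R.T@T[:3,3],d/np.linalg.norm(d)
def plane(c,uv,z):
    o,d=ray(c,uv);return o+d*(z-o[2])/d[2]
def tri(c1,u1,c2,u2):
    A=np.zeros((3,3));b=np.zeros(3);L=[]
    for c,u in((c1,u1),(c2,u2)):
        o,d=ray(c,u);M=np.eye(3)-np.outer(d,d);A+=M;b+=M@o;L.append((o,d))
    X=np.linalg.solve(A,b);return X,np.linalg.norm(np.cross(X-L[0][0],L[0][1]))
def proj(c,X):
    q=np.array(c["camera_from_world"])@np.append(X,1);p=np.array(c["K"])@np.array([q[0],-q[1],-q[2]]);return p[:2]/p[2]
def blob(mask,seed,box=None):
    n,l,st,ce=cv2.connectedComponentsWithStats(mask.astype(np.uint8))
    k=l[int(seed[1]),int(seed[0])];return l==k,st[k],ce[k]
E
python3 - <<'E'
from h import *
import pickle
d=pickle.load(open("d0.pkl","rb"));t,s=d["top"],d["scene"]
np.set_printoptions(precision=1,suppress=True)
gt=t["image"].min(2).astype(int);gs=s["image"].min(2).astype(int)
print(gt[180:202,370:394]);print(gs[248:284,150:184:2])
# plate and roof outlines
for nm,g,seed in(("plate",gt,(230,180)),("roof",gt,(225,222))):
    m,st,ce=blob(g>190,seed);cn=cv2.findContours(m.astype(np.uint8),0,1)[0]
    cn=max(cn,key=cv2.contourArea);print(nm,st,cv2.approxPolyDP(cn,3,True)[:,0].tolist())
print(gt[146:172,218:242])
print(gt[182:206,248:268])
print(gs[228:264,322:342])
print(gs[182:206,276:292])
E
```

```text
[[ 59  60  68  88 110 144 206 225 231 238 239 239 239 239 237 228 213 154
   83  60  58  62  60  61]
 [ 70 100 126 129 165 221 235 239 238 240 239 239 240 240 239 239 236 227
  198 114  59  60  60  61]
 [105 138 136 157 221 237 239 239 240 240 238 232 232 235 240 239 239 239
  235 203 111  59  63  61]
 [126 114 129 196 238 239 239 239 233 197 193 192 194 197 209 224 240 240
  239 234 194  58  61  60]
 [135  85 153 229 240 240 240 235 203 137 119 114 125 123 135 184 224 240
  240 238 222 116  61  59]
 [110 101 183 239 240 240 235 201 154 120 106  97  98  99 103 137 190 230
  240 240 234 196  60  61]
 [ 92 130 215 240 240 240 225 134 126 104 106 104 102 103  97 116 159 215
  240 239 239 223 113  57]
 [ 92 153 228 241 240 232 180 125 114 103 102 102 102 100  99 100 128 196
  235 239 239 226 133  62]
 [ 91 160 231 240 240 232 180 135  91  86  94 102  98  97  97  91 111 173
  225 240 240 229 158  60]
 [ 92 153 229 241 241 238 218 125  80  65  73  88  97  97  95  90 107 176
  229 240 239 232 166  60]
 [ 92 138 220 241 241 240 227 132 110  60  61  75  87  92  94  89 110 195
  238 240 240 22
[... 12648 characters left out ...]
  23  24  22  34 113 207 220]
 [168 210 219 213 140  51  21  20  18  22  22  20  35 115 208 216]
 [217 219 219 210 137  50  19  21  22  22  22  19  34 109 197 184]
 [220 220 215 192 119  43  23  20  19  21  22  21  27  80 157 137]
 [217 214 205 188 124  51  24  18  24  21  25  23  30  77 137 131]
 [203 193 190 185 151  91  44  26  23  15  24  22  29  89 166 178]
 [174 174 182 186 181 142  92  56  33  24  22  23  35  93 171 184]
 [183 162 163 177 184 181 150 120  75  37  28  41  60 107 173 186]
 [216 201 155 148 171 183 183 179 138  87  68  81 105 136 177 185]
 [221 211 159 120 132 167 180 185 180 150 136 135 142 174 184 186]
 [208 182 136 113 107 126 158 175 183 182 183 183 183 186 186 185]]
```

```bash
python3 - <<'E'
from h import *
import pickle
d=pickle.load(open("d0.pkl","rb"));t,s=d["top"],d["scene"]
np.set_printoptions(precision=1,suppress=True)
gt=t["image"].min(2).astype(int);gs=s["image"].min(2).astype(int)
def fit(g,lo,seed):
    m,st,ce=blob(g>lo,seed);cn=max(cv2.findContours(m.astype(np.uint8),0,1)[0],key=cv2.contourArea)
    return cv2.fitEllipse(cv2.convexHull(cn))
et,es=fit(gt,180,(376,192)),fit(gs,160,(160,266));print(et,es)
print("spool top face",tri(t,et[0],s,es[0]),plane(t,et[0],50),plane(s,es[0],50))
# flange: all spool pixels
ft,fs=fit(gt,76,(376,192)),fit(gs,90,(166,270));print("full",ft,fs)
print("spindle tip",tri(t,(226.4,154.8),s,(331.6,235.3)))
print("disc",tri(t,(229.3,161.3),s,(330.5,253.6)),plane(t,(229.3,161.3),10),plane(s,(330.5,253.6),10))
A,B=plane(t,(187.5,160.5),10),plane(t,(259.5,133.5),10)
print("plate far edge",A,B,np.linalg.norm(B-A),(A+B)/2,"yaw",np.degrees(np.arctan2(*(A-B)[[1,0]]))-90)
C,D=plane(t,(213,240.5),0),plane(t,(292.5,210.5),0)
print("near roof?",plane(t,(279.5,177),110),plane(t,(201,205.5),110),plane(t,(292.5,208.5),110))
# tab top: triangulate top-face centre
print("tab top",tri(t,(256.5,191.3),s,(284.3,186)),plane(t,(256.5,191.3),160),plane(s,(284.3,186),160))
print("edge dir roof",plane(t,(279.5,177),110)-plane(t,(201,205.5),110))
E
```

```text
((381.75238037109375, 188.62960815429688), (19.65134620666504, 20.766014099121094), 125.97242736816406) ((165.75892639160156, 259.03192138671875), (15.896007537841797, 22.56304359436035), 77.95364379882812)
spool top face (array([ 549.5, -222.2,   47.8]), np.float64(0.21205154707490298)) [ 549.1 -221.5   50. ] [ 551.7 -222.6   50. ]
full ((378.47735595703125, 191.09341430664062), (25.730920791625977, 28.847095489501953), 52.0427360534668) ((167.2927703857422, 266.8550109863281), (30.45165252685547, 33.69502258300781), 178.29550170898438)
spindle tip (array([638.2, 158.4,  73.6]), np.float64(1.354951418752735))
disc (array([638. , 158.9,  12.3]), np.float64(0.05951692648335781)) [638.6 159.1  10. ] [636.  160.1  10. ]
plate far edge [643.4 266.9  10. ] [711.2  79.6  10. ] 199.16516426167985 [677.3 173.3  10. ] yaw 19.880755967488597
near roof? [571.8  31.6 110. ] [508.7 216.  110. ] [496.1   3.3 110. ]
tab top (array([528.3,  82.1, 162.2]), np.float64(2.200844696397137)) [529.5  84.3 160. ] [525.2  81.  160. ]
edge dir roof [  63.1 -184.4    0. ]
```

Measurements agree: 
- spool at (549.5, -222)
- spindle at (638, 159)
- stand yaw about 19.7°
- tab at (528, 82), top about 160

Heights match the text, so I'll move now, around at carry height.

Request:
drive_tool --claw '[1,1,1,1,1]' --xyz '[[-33,-22.5,0],[-33,-22.5,0],[-33,-22.5,0],[-33,-22.5,0],[-33,-22.5,0]]' --rot '[[0,0,0],[0,0,0],[0,0,0],[0,0,0],[0,0,0]]' --newtons 30

```text
clock: 0.52
tcp_pos: [303.9, 499.8, 230.7]
tcp_rot: [-0.404, -3.115, 0.001]
ft_force: [1.8, -0.3, 0.4]
opening: 85.4
grasp_force: 0.0
```

Request:
drive_tool --claw '[1,1,1,1,1]' --xyz '[[-33,-22.5,0],[-33,-22.5,0],[-33,-22.5,0],[-33,-22.5,0],[-33,-22.5,0]]' --rot '[[0,0,0],[0,0,0],[0,0,0],[0,0,0],[0,0,0]]'

```text
clock: 0.93
tcp_pos: [434.8, 348.8, 230.9]
tcp_rot: [-0.405, -3.115, 0.0]
ft_force: [0.8, 1.9, -0.5]
opening: 85.3
grasp_force: 0.0
```

```bash
cat >> h.py <<'E'
from scipy.spatial.transform import Rotation as Ro
def rel(goal):
    from cell import bot
    s=bot.read_state();R=Ro.from_rotvec(s["tcp_rot"]).as_matrix()
    y=np.degrees(np.arctan2(R[1,1],R[0,1]))
    print("tcp",s["tcp_pos"].round(1),"ydir",y.round(2),"zax",R[:,2].round(4),"d_tool",(R.T@(np.array(goal,float)-s["tcp_pos"])).round(1),"F",s["ft_force"].round(1),"open",s["opening"].round(1),"grip",np.round(s["grasp_force"],1),"t",s["clock"])
E
python3 -c "
from h import *
rel([520,0,230]);rel([549.5,-222,230])"
```

```text
Traceback (most recent call last):
  File "h.py", line 23, in rel
    print("tcp",s["tcp_pos"].round(1),"ydir",y.round(2),"zax",R[:,2].round(4),"d_tool",(R.T@(np.array(goal,float)-s["tcp_pos"])).round(1),"F",s["ft_force"].round(1),"open",s["opening"].round(1),"grip",np.round(s["grasp_force"],1),"t",s["clock"])
                                                                                                                                                                            ^^^^^^^^^^^^^^^^^^
AttributeError: 'float' object has no attribute 'round'
```

Request:
drive_tool --claw '[1,1,1,1,1]' --xyz '[[-17,-35,0],[-17,-35,0],[-17,-35,0],[-17,-35,0],[-17,-35,0]]' --rot '[[0,0,0],[0,0,0],[0,0,0],[0,0,0],[0,0,0]]'

```text
clock: 1.35
tcp_pos: [471.2, 157.8, 230.9]
tcp_rot: [-0.405, -3.115, 0.0]
ft_force: [1.2, -0.4, 0.1]
opening: 85.1
grasp_force: 0.0
```

Request:
drive_tool --claw '[1,1,1,1,1]' --xyz '[[-17,-35,0],[-17,-35,0],[-17,-35,0],[-17,-35,0],[-17,-35,0]]' --rot '[[0,0,0],[0,0,0],[0,0,0],[0,0,0],[0,0,0]]'

```text
clock: 1.77
tcp_pos: [508.6, -33.1, 231.0]
tcp_rot: [-0.406, -3.115, -0.0]
ft_force: [1.6, 0.8, 0.1]
opening: 86.0
grasp_force: 0.0
```

```bash
sed -i 's/s\["opening"\].round(1)/np.round(s["opening"],1)/; s/y.round(2)/np.round(y,2)/' h.py
python3 -c "
from h import *
rel([549.5,-222,230])"
```

```text
tcp [508.6 -33.1 231. ] ydir 75.16 zax [-3.e-04  2.e-04 -1.e+00] d_tool [ -87.9 -172.1    0.9] F [1.6 0.8 0.1] open 86.0 grip 0.0 t 1.7667
```

Request:
drive_tool --claw '[1,1,1,1,1]' --xyz '[[-17.6,-34.4,0],[-17.6,-34.4,0],[-17.6,-34.4,0],[-17.6,-34.4,0],[-17.6,-34.4,5]]' --rot '[[0,0,0],[0,0,0],[0,0,0],[0,0,0],[0,0,0]]'

```text
clock: 2.18
tcp_pos: [550.3, -222.3, 226.9]
tcp_rot: [0.406, 3.114, -0.001]
ft_force: [0.4, -0.2, -0.2]
opening: 85.6
grasp_force: 0.0
```

Request:
drive_tool --claw '[1,1,1,1,1]' --xyz '[[0,0,30],[0,0,40],[0,0,40],[0,0,20],[0,0,0]]' --rot '[[0,0,0],[0,0,0],[0,0,0],[0,0,0],[0,0,0]]'

```text
clock: 2.6
tcp_pos: [545.4, -217.6, 89.0]
tcp_rot: [-0.405, -3.103, -0.009]
ft_force: [-0.3, 0.7, -0.7]
opening: 85.2
grasp_force: 0.0
```

```bash
python3 -c "
from h import *
from cell import bot
rel([549.5,-222,13])
a=[]
for n,(x,y) in dict(top=(310,130),scene=(90,170)).items():
    c=bot.read_camera(n);a.append(cv2.resize(c['image'][y:y+130,x:x+130,::-1],(400,400),interpolation=cv2.INTER_CUBIC))
    print(n,proj(c,[549.5,-222,53]))
cv2.imwrite('pics/pre.png',np.hstack(a))"
```

```text
tcp [ 545.4 -217.6   89. ] ydir 75.14 zax [-0.0117  0.0072 -0.9999] d_tool [-6.  -3.5 76. ] F [-0.3  0.7 -0.7] open 85.2 grip 0.0 t 2.6
top [382.22018288 188.24806976]
scene [165.62610488 257.41314787]
```

View pics/pre.png

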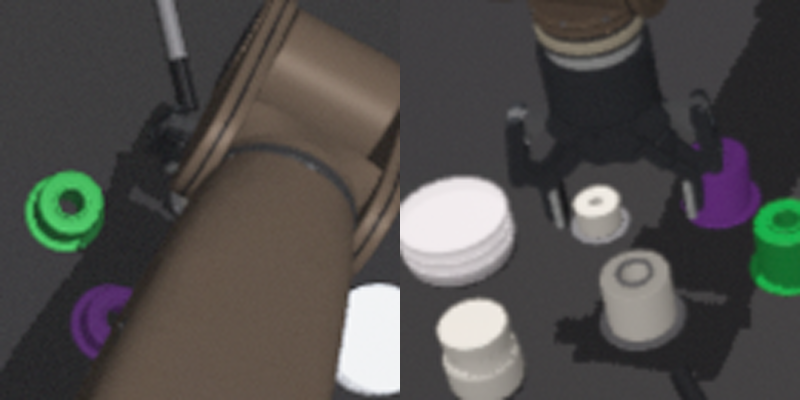

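The spool with bore is at crop (635,272) in the scene, and the gripper hovers above it with fingertips at (560,222) and (692,215). The arm drifted slightly, so I'll let it settle and check the projections.

Request:
drive_tool --claw '[1,1,1]' --xyz '[[0,0,0],[0,0,0],[0,0,0]]' --rot '[[0,0,0],[0,0,0],[0,0,0]]'

```text
clock: 2.95
tcp_pos: [551.4, -220.9, 99.0]
tcp_rot: [0.404, 3.111, -0.003]
ft_force: [-0.4, -0.1, -0.6]
opening: 85.4
grasp_force: 0.0
```

```bash
python3 -c "
from h import *
from cell import bot
rel([549.5,-222,13])
print(bot.read_state()['joints'].round(3))
c=bot.read_camera('scene')
for z in (89,102):
  for k in (-42.5,0,42.5): print(z,k,(proj(c,[545.4+k*.256,-217.6+k*.967,z])-[90,170])*400/130+[400,0])
print((proj(c,[549.5,-222,53])-[90,170])*400/130+[400,0])
g=c['image'];cv2.imwrite('pics/x.png',g[:,:,::-1])"
```

```text
tcp [ 551.4 -220.9   99. ] ydir 75.19 zax [ 0.0039 -0.0025 -1.    ] d_tool [ 1.9 -1.5 86. ] F [-0.4 -0.1 -0.6] open 85.4 grip 0.0 t 2.95
[-0.552  0.251  1.879 -0.     1.007 -1.864]
89 -42.5 [572.22864009 233.52324575]
89 0 [630.66919431 229.2674978 ]
89 42.5 [688.78305914 225.03553996]
102 -42.5 [569.2900974  220.68810951]
102 0 [628.1704368  216.43718093]
102 42.5 [686.71920498 212.21019048]
[632.69570734 268.9635319 ]
```

Request:
drive_tool --claw '[1,1,1,1,1]' --xyz '[[1,-1.5,20],[1,0,25],[0,0,20],[0,0,15],[0,0,4]]' --rot '[[0,0,0],[0,0,0],[0,0,0],[0,0,0],[0,0,0]]'

```text
clock: 3.42
tcp_pos: [546.2, -220.2, 10.3]
tcp_rot: [-0.405, -3.112, -0.002]
ft_force: [-0.9, 0.5, -0.1]
opening: 85.4
grasp_force: 0.0
```

Request:
drive_tool --claw '[1,1]' --xyz '[[0,0,0],[0,0,0]]' --rot '[[0,0,0],[0,0,0]]'

```text
clock: 3.58
tcp_pos: [548.4, -221.5, 13.5]
tcp_rot: [0.405, 3.114, -0.001]
ft_force: [0.8, -0.2, 0.9]
opening: 85.4
grasp_force: 0.0
```

```bash
python3 -c "
from h import *
from cell import bot
rel([549.5,-222,13])
c=bot.read_camera('scene')
cv2.imwrite('pics/low.png',cv2.resize(c['image'][215:305,110:230,::-1],(720,540),interpolation=cv2.INTER_CUBIC))"
```

```text
tcp [ 548.4 -221.5   13.5] ydir 75.18 zax [ 1.5e-03 -9.0e-04 -1.0e+00] d_tool [-1.2 -0.2  0.5] F [ 0.8 -0.2  0.9] open 85.4 grip 0.0 t 3.5833
```

View pics/low.png

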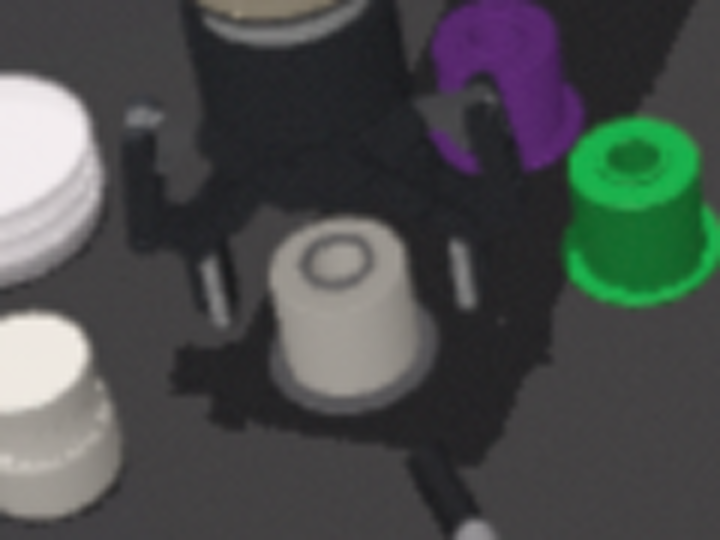

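The pads at (222,325) and (467,305) straddle the white spool's axis at about (345,315), with the neighbours clear. Close now.

Request:
drive_tool --claw '[0.5,0.3,0.3,0.3,0.3]' --xyz '[[0,0,0],[0,0,0],[0,0,0],[0,0,0],[0,0,0]]' --rot '[[0,0,0],[0,0,0],[0,0,0],[0,0,0],[0,0,0]]' --newtons 30

```text
clock: 4.05
tcp_pos: [548.4, -221.5, 13.7]
tcp_rot: [0.405, 3.114, -0.001]
ft_force: [-1.1, 0.6, 5.5]
opening: 51.5
grasp_force: 31.9
```

Request:
drive_tool --claw '[0.3,0.3,0.3,0.3,0.3]' --xyz '[[0,0,0],[0,0,0],[0,0,0],[0,0,-10],[0,0,-20]]' --rot '[[0,0,0],[0,0,0],[0,0,0],[0,0,0],[0,0,0]]'

```text
clock: 4.47
tcp_pos: [545.2, -219.6, 39.8]
tcp_rot: [-0.405, -3.109, -0.004]
ft_force: [-1.0, 1.0, -1.9]
opening: 51.5
grasp_force: 31.6
```

Request:
drive_tool --claw '[0.3,0.3,0.3,0.3,0.3]' --xyz '[[0,0,-25],[0,0,-30],[0,0,-30],[0,0,-20],[0,0,-5]]' --rot '[[0,0,0],[0,0,0],[0,0,0],[0,0,0],[0,0,0]]'

```text
clock: 4.88
tcp_pos: [549.6, -222.2, 157.3]
tcp_rot: [0.404, 3.108, -0.005]
ft_force: [0.3, 0.1, -0.5]
opening: 51.4
grasp_force: 31.7
```

```bash
python3 -c "
from h import *
rel([638,159,150])"
```

```text
tcp [ 549.6 -222.2  157.3] ydir 75.18 zax [ 0.0067 -0.0041 -1.    ] d_tool [ 12.1 391.1   6.3] F [ 0.3  0.1 -0.5] open 51.4 grip 31.7 t 4.8833
```

Request:
drive_tool --claw '[0.3,0.3,0.3,0.3,0.3]' --xyz '[[0,20,0],[0,30,0],[2,35,0],[2,35,0],[2,35,0]]' --rot '[[0,0,0],[0,0,0],[0,0,0],[0,0,0],[0,0,0]]'

```text
clock: 5.3
tcp_pos: [580.4, -68.1, 150.5]
tcp_rot: [-0.406, -3.112, -0.001]
ft_force: [0.8, 0.2, -1.3]
opening: 51.5
grasp_force: 31.7
```

Request:
drive_tool --claw '[0.3,0.3,0.3,0.3,0.3]' --xyz '[[2,35,0],[2,35,0],[2,35,0],[0,35,0],[0,35,0]]' --rot '[[0,0,0],[0,0,0],[0,0,0],[0,0,0],[0,0,0]]'

```text
clock: 5.72
tcp_pos: [619.4, 102.8, 150.4]
tcp_rot: [-0.405, -3.112, 0.001]
ft_force: [-0.0, 0.2, -0.8]
opening: 51.3
grasp_force: 31.7
```

Request:
drive_tool --claw '[0.3,0.3,0.3,0.3,0.3]' --xyz '[[0,30,0],[0,20,0],[0,9,0],[0,0,0],[0,0,0]]' --rot '[[0,0,0],[0,0,0],[0,0,0],[0,0,-6.8],[0,0,-7]]'

```text
clock: 6.13
tcp_pos: [634.7, 158.3, 150.6]
tcp_rot: [-0.017, -3.139, 0.001]
ft_force: [-0.4, -0.3, -2.4]
opening: 51.8
grasp_force: 31.7
```

Request:
drive_tool --claw '[0.3,0.3,0.3,0.3,0.3]' --xyz '[[0,0,0],[0,0,0],[0,0,0],[0,0,0],[0,0,0]]' --rot '[[0,0,-7],[0,0,-7],[0,0,-6.8],[0,0,0],[0,0,0]]'

```text
clock: 6.55
tcp_pos: [635.0, 157.3, 151.2]
tcp_rot: [0.533, -3.094, 0.0]
ft_force: [0.6, 0.3, -1.5]
opening: 51.2
grasp_force: 31.7
```

```bash
python3 - <<'E'
from h import *
from cell import bot
rel([638,159,115])
np.set_printoptions(precision=1,suppress=True)
a=[];
for n,(x,y) in dict(top=(170,110),scene=(270,150)).items():
    c=bot.read_camera(n);a.append(cv2.resize(c['image'][y:y+110,x:x+110,::-1],(400,400),interpolation=cv2.INTER_CUBIC))
    print(n,proj(c,[638,159,75]),proj(c,np.append(bot.read_state()["tcp_pos"][:2],bot.read_state()["tcp_pos"][2]-13)))
cv2.imwrite('pics/over.png',np.hstack(a))
E
```

```text
tcp [635.  157.3 151.2] ydir 109.56 zax [-1.9e-03 -5.0e-04 -1.0e+00] d_tool [-3.5  0.6 36.2] F [ 0.6  0.3 -1.5] open 51.2 grip 31.7 t 6.55
top [226.6 154.9] [224.4 148.9]
scene [332.4 234.7] [333.3 213.5]
```

View pics/over.png

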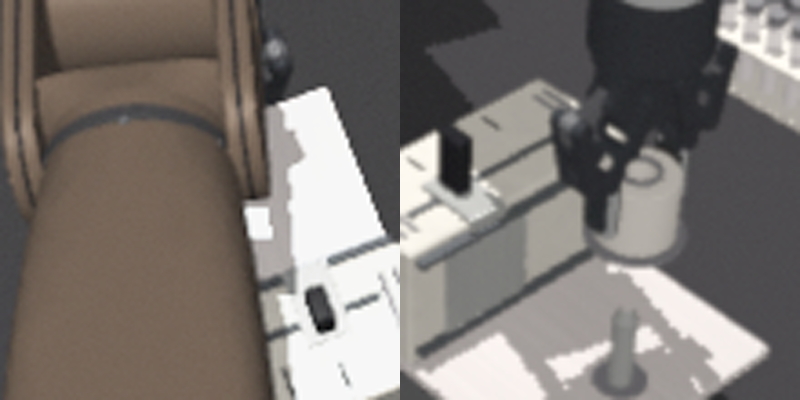

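The spool hangs over the spindle. In the scene its flange centre is at crop x≈636 and the spindle at ≈625, so there's an offset to correct. I'll measure it in an enlarged crop.

```bash
python3 - <<'E'
from h import *
from cell import bot
import pickle
c=bot.read_camera("scene");pickle.dump(c,open("d1.pkl","wb"))
rel([638,159,115])
cv2.imwrite('pics/big.png',cv2.resize(c['image'][185:260,300:400,::-1],(800,600),interpolation=cv2.INTER_CUBIC))
E
```

```text
tcp [635.4 157.7 151.9] ydir 109.64 zax [-8.e-04 -2.e-04 -1.e+00] d_tool [-3.   0.3 36.9] F [ 0.2  1.3 -1.4] open 51.3 grip 31.7 t 6.7
```

View pics/big.png

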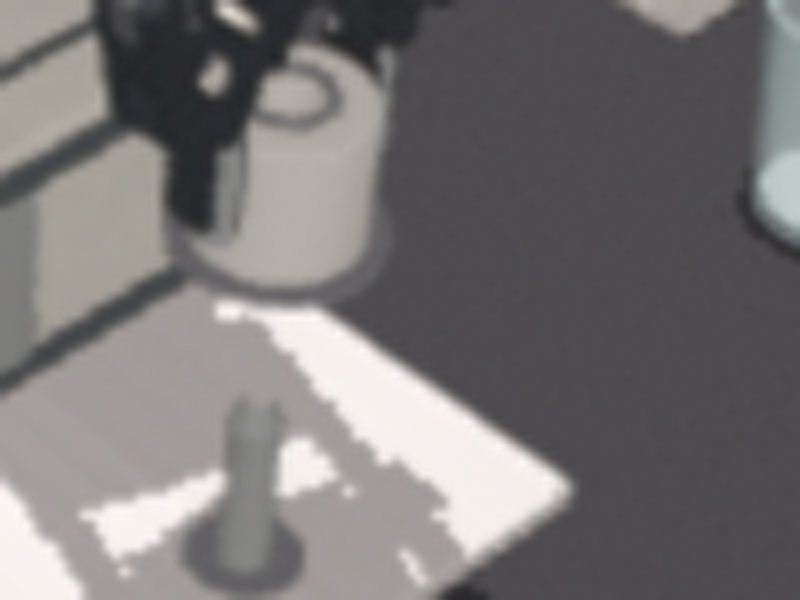

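```bash
cat >> h.py <<'E'
from scipy.optimize import least_squares
def flange(c,z,ext,r=33):
    """xy of a horizontal circle at height z from its (left col, right col, bottom row)"""
    a=np.linspace(0,2*np.pi,180)
    def f(p):
        P=np.array([proj(c,[p[0]+r*np.cos(t),p[1]+r*np.sin(t),z]) for t in a])
        return np.array([P[:,0].min(),P[:,0].max(),P[:,1].max()])-ext
    s=least_squares(f,[636,158],diff_step=1e-4);return s.x,s.fun
E
python3 - <<'E'
from h import *
import pickle
c=pickle.load(open("d1.pkl","rb"));s0=pickle.load(open("d0.pkl","rb"))["scene"]
np.set_printoptions(precision=2,suppress=True)
o=np.array([300,185])
print("flange",flange(c,138.2,np.array([320.4,348.8,222.8])))
print("collar",plane(c,o+np.array([296,96])/8-.4,138.2+53))
print("seat disc",plane(c,o+np.array([242.5,548])/8-.4,10),"tip",plane(c,o+np.array([256,402])/8-.4,75))
# spool at its first place by scene alone, flange at z=0
g=s0["image"].min(2).astype(int);m,st,ce=blob(g>85,(166,270));print(st)
print(flange(s0,0,np.array([st[0]-.5,st[0]+st[2]-.5,st[1]+st[3]-.5])))
E
```

```text
flange (array([634.78, 160.91]), array([-0.35,  0.35, -0.02]))
collar [640.28 158.69 191.2 ]
seat disc [633.91 159.56  10.  ] tip [637.88 156.98  75.  ]
[154 250  29  34 767]
(array([ 548.51, -223.48]), array([ 0.44, -0.44,  0.02]))
```

Relative to the spindle, as seen by the same camera, the spool is within about 2 mm, inside the taper's 7 mm capture. I'll descend gently, watching the force.

Request:
drive_tool --claw '[0.3,0.3,0.3,0.3,0.3]' --xyz '[[0,0,15],[0,0,20],[0,0,15],[0,0,7],[0,0,2]]' --rot '[[0,0,0],[0,0,0],[0,0,0],[0,0,0],[0,0,0]]'

```text
clock: 7.12
tcp_pos: [634.0, 157.9, 90.7]
tcp_rot: [0.538, -3.091, -0.001]
ft_force: [-0.5, -0.2, -1.8]
opening: 51.5
grasp_force: 31.7
```

Request:
drive_tool --claw '[0.3,0.3,0.3,0.3,0.3]' --xyz '[[0,0,0],[0,0,3],[0,0,4],[0,0,3],[0,0,0]]' --rot '[[0,0,0],[0,0,0],[0,0,0],[0,0,0],[0,0,0]]'

```text
clock: 7.53
tcp_pos: [635.4, 158.1, 83.0]
tcp_rot: [0.539, -3.094, -0.0]
ft_force: [0.5, 0.1, -1.4]
opening: 51.6
grasp_force: 31.7
```

```bash
python3 -c "
from h import *
from cell import bot
rel([635.4,157.7,30])
c=bot.read_camera('scene')
cv2.imwrite('pics/tip.png',cv2.resize(c['image'][185:260,290:390,::-1],(800,600),interpolation=cv2.INTER_CUBIC))"
```

```text
tcp [635.4 158.1  83. ] ydir 109.77 zax [-5.e-04 -1.e-04 -1.e+00] d_tool [ 0.1 -0.4 53. ] F [ 0.5  0.1 -1.4] open 51.6 grip 31.7 t 7.5333
```

View pics/tip.png

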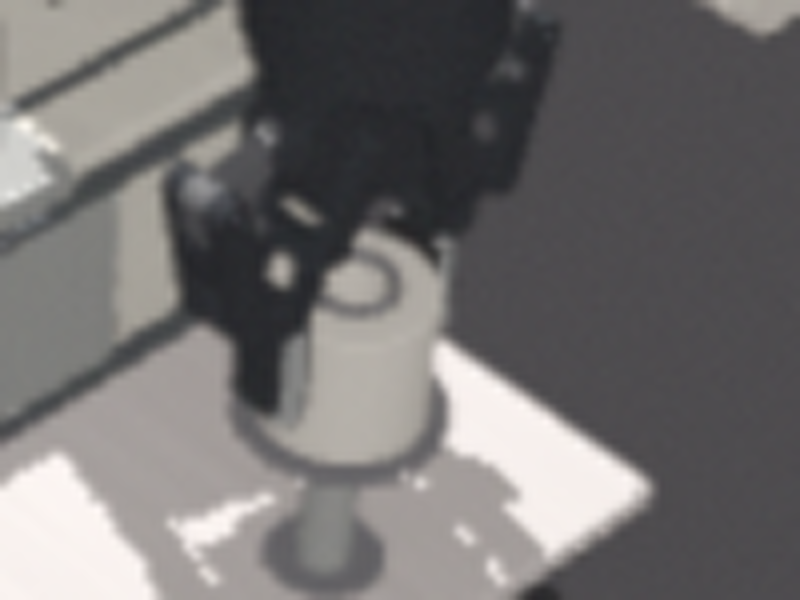

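The flange centre is at x≈339 and the spindle tip at ≈336, so they're aligned to about 1 mm laterally with no contact force. Continue down in small steps.

Request:
drive_tool --claw '[0.3,0.3,0.3,0.3,0.3]' --xyz '[[0,0,3],[0,0,3],[0,0,3],[0,0,3],[0,0,0]]' --rot '[[0,0,0],[0,0,0],[0,0,0],[0,0,0],[0,0,0]]'

```text
clock: 8.0
tcp_pos: [634.9, 158.0, 70.2]
tcp_rot: [0.539, -3.093, -0.0]
ft_force: [-0.8, 1.2, -1.3]
opening: 51.4
grasp_force: 31.7
```

```bash
python3 - <<'E'
from h import *
from cell import bot
rel([635.4,157.7,23.5])
print(bot.read_state()["wrist_torque"].round(2))
E
```

```text
tcp [634.9 158.   70.2] ydir 109.77 zax [-1.7e-03 -2.0e-04 -1.0e+00] d_tool [-0.4 -0.5 46.7] F [-0.8  1.2 -1.3] open 51.4 grip 31.7 t 8.0
[-0.   -0.06 -0.04]
```

On the spindle by 18 mm with no side force. Lower on.

Request:
drive_tool --claw '[0.3,0.3,0.3,0.3,0.3]' --xyz '[[0,0,6],[0,0,8],[0,0,8],[0,0,8],[0,0,5]]' --rot '[[0,0,0],[0,0,0],[0,0,0],[0,0,0],[0,0,0]]'

```text
clock: 8.42
tcp_pos: [634.6, 158.0, 34.4]
tcp_rot: [0.539, -3.093, -0.0]
ft_force: [-1.1, 0.1, -2.1]
opening: 51.5
grasp_force: 31.7
```

Request:
drive_tool --claw '[0.3,0.3,0.3,0.3,0.3]' --xyz '[[0,0,3],[0,0,2],[0,0,2],[0,0,1],[0,0,0]]' --rot '[[0,0,0],[0,0,0],[0,0,0],[0,0,0],[0,0,0]]'

```text
clock: 8.83
tcp_pos: [635.7, 158.1, 28.4]
tcp_rot: [-0.539, 3.095, -0.0]
ft_force: [0.1, -0.6, -1.0]
opening: 51.3
grasp_force: 31.7
```

Request:
drive_tool --claw '[0.3,0.3,0.3,0.3,0.3]' --xyz '[[0,0,1.5],[0,0,1],[0,0,1],[0,0,0],[0,0,0]]' --rot '[[0,0,0],[0,0,0],[0,0,0],[0,0,0],[0,0,0]]'

```text
clock: 9.25
tcp_pos: [635.5, 158.1, 24.8]
tcp_rot: [0.539, -3.095, -0.0]
ft_force: [-0.1, 0.7, -1.3]
opening: 51.0
grasp_force: 31.7
```

Request:
drive_tool --claw '[0.3,0.3,0.3,0.3,0.3]' --xyz '[[0,0,1],[0,0,0.5],[0,0,0],[0,0,0],[0,0,0]]' --rot '[[0,0,0],[0,0,0],[0,0,0],[0,0,0],[0,0,0]]'

```text
clock: 9.67
tcp_pos: [635.7, 158.1, 23.7]
tcp_rot: [-0.539, 3.095, -0.0]
ft_force: [-0.4, 0.3, 1.8]
opening: 51.4
grasp_force: 31.9
```

Force changed from −1.3 to +1.8 N, so the flange is touching. A hair more to confirm, then open.

Request:
drive_tool --claw '[0.3,0.3,0.3]' --xyz '[[0,0,0.5],[0,0,0],[0,0,0]]' --rot '[[0,0,0],[0,0,0],[0,0,0]]'

```text
clock: 9.92
tcp_pos: [635.7, 158.1, 23.7]
tcp_rot: [0.54, -3.095, 0.0]
ft_force: [-3.1, -1.6, 5.3]
opening: 51.6
grasp_force: 32.2
```

Request:
drive_tool --claw '[0.68,0.8,1,1,1]' --xyz '[[0,0,0],[0,0,0],[0,0,0],[0,0,0],[0,0,0]]' --rot '[[0,0,0],[0,0,0],[0,0,0],[0,0,0],[0,0,0]]'

```text
clock: 10.33
tcp_pos: [635.5, 158.1, 22.5]
tcp_rot: [0.539, -3.095, -0.0]
ft_force: [0.1, -0.7, 0.1]
opening: 85.4
grasp_force: 0.0
```

Request:
drive_tool --claw '[1,1,1,1,1]' --xyz '[[0,0,0],[0,0,-5],[0,0,-15],[0,0,-25],[0,0,-30]]' --rot '[[0,0,0],[0,0,0],[0,0,0],[0,0,0],[0,0,0]]'

```text
clock: 10.75
tcp_pos: [634.3, 158.0, 97.7]
tcp_rot: [0.539, -3.091, -0.001]
ft_force: [0.4, 0.3, -0.3]
opening: 85.4
grasp_force: 0.0
```

Request:
drive_tool --claw '[1,1,1,1,1]' --xyz '[[0,0,-35],[0,0,-35],[0,0,-30],[0,0,-10],[0,0,0]]' --rot '[[0,0,0],[0,0,0],[0,0,0],[0,0,0],[0,0,0]]'

```text
clock: 11.17
tcp_pos: [638.0, 158.4, 214.1]
tcp_rot: [-0.538, 3.085, -0.001]
ft_force: [0.6, 0.3, 0.9]
opening: 85.2
grasp_force: 0.0
```

```bash
python3 - <<'E'
from h import *
from cell import bot
rel([528,82,205])
a=[]
for n,(x,y) in dict(top=(170,110),scene=(260,160)).items():
    c=bot.read_camera(n);a.append(cv2.resize(c['image'][y:y+120,x:x+120,::-1],(400,400),interpolation=cv2.INTER_CUBIC))
    print(n,proj(c,[528,82,160]))
cv2.imwrite('pics/placed.png',np.hstack(a))
E
```

```text
tcp [638.  158.4 214.1] ydir 109.78 zax [ 1.010e-02  9.000e-04 -9.999e-01] d_tool [129.4 -34.6   8. ] F [0.6 0.3 0.9] open 85.2 grip 0.0 t 11.1667
top [257.5245186  191.92574618]
scene [285.1324692  186.57601873]
```

View pics/placed.png

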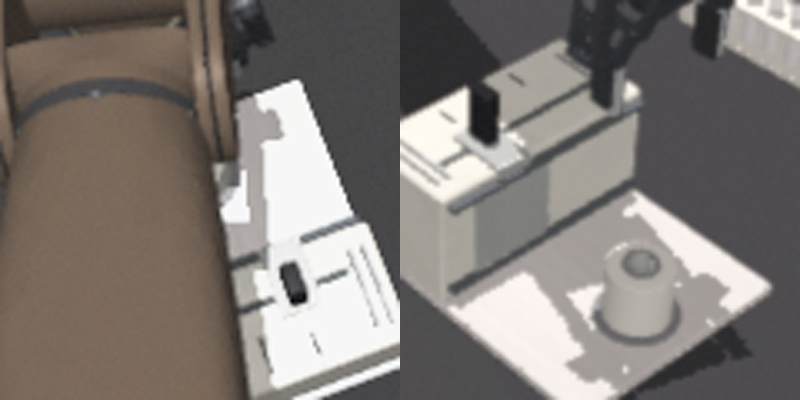

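The spool stands upright, flange on the plate, with the spindle tip in its bore at crop (640,263). The shutter is still closed, tab at (483,112). Go above the tab.

Request:
drive_tool --claw '[1,1,1,1,1]' --xyz '[[25,-7,0],[35,-10,0],[35,-9,0],[25,-7,0],[8,-2,0]]' --rot '[[0,0,0],[0,0,0],[0,0,0],[0,0,0],[0,0,0]]'

```text
clock: 11.68
tcp_pos: [522.7, 80.6, 204.0]
tcp_rot: [0.536, -3.088, -0.002]
ft_force: [-0.2, -0.2, -0.9]
opening: 85.4
grasp_force: 0.0
```

Request:
drive_tool --claw '[1,1,1]' --xyz '[[0,0,0],[0,0,0],[0,0,0]]' --rot '[[0,0,0],[0,0,0],[0,0,0]]'

```text
clock: 11.93
tcp_pos: [527.6, 82.3, 207.2]
tcp_rot: [0.54, -3.094, -0.001]
ft_force: [-0.8, -0.7, 0.8]
opening: 85.2
grasp_force: 0.0
```

```bash
python3 -c "
from h import *
rel([527,82,127])"
```

```text
tcp [527.6  82.3 207.2] ydir 109.79 zax [-6.e-04  3.e-04 -1.e+00] d_tool [ 0.6 -0.1 80.2] F [-0.8 -0.7  0.8] open 85.2 grip 0.0 t 11.9333
```

Request:
drive_tool --claw '[1,1,1,1,1]' --xyz '[[0,0,20],[0,0,25],[0,0,20],[0,0,12],[0,0,3]]' --rot '[[0,0,0],[0,0,0],[0,0,0],[0,0,0],[0,0,0]]'

```text
clock: 12.35
tcp_pos: [525.9, 82.4, 124.8]
tcp_rot: [0.54, -3.09, -0.002]
ft_force: [-1.0, 0.0, -0.2]
opening: 85.3
grasp_force: 0.0
```

Request:
drive_tool --claw '[0.7,0.5,0.4,0.35,0.3]' --xyz '[[0,0,0],[0,0,0],[0,0,0],[0,0,0],[0,0,0]]' --rot '[[0,0,0],[0,0,0],[0,0,0],[0,0,0],[0,0,0]]' --newtons 60

```text
clock: 12.77
tcp_pos: [527.8, 81.8, 129.1]
tcp_rot: [-0.539, 3.093, -0.001]
ft_force: [-0.5, -0.5, -0.3]
opening: 26.5
grasp_force: 0.0
```

```bash
python3 -c "
from h import *
from cell import bot
rel([527,82,127])
c=bot.read_camera('scene')
cv2.imwrite('pics/tab.png',cv2.resize(c['image'][150:240,240:360,::-1],(720,540),interpolation=cv2.INTER_CUBIC))"
```

```text
tcp [527.8  81.8 129.1] ydir 109.77 zax [ 2.3e-03 -1.0e-04 -1.0e+00] d_tool [0.7 0.4 2.1] F [-0.5 -0.5 -0.3] open 26.5 grip 0.0 t 12.7667
```

View pics/tab.png

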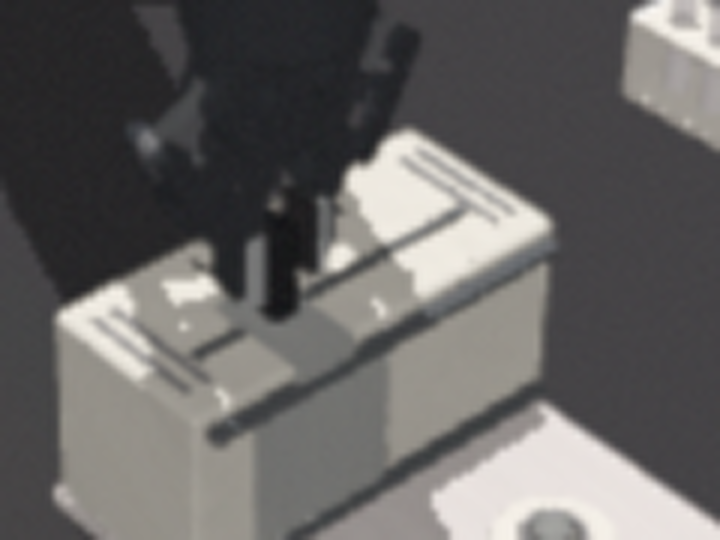

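The black tab at crop (283,260) lies between the pads at (258,275) and (322,235). Close on it.

Request:
drive_tool --claw '[0.2,0.1,0.05,0,0]' --xyz '[[0,0,0],[0,0,0],[0,0,0],[0,0,0],[0,0,0]]' --rot '[[0,0,0],[0,0,0],[0,0,0],[0,0,0],[0,0,0]]' --newtons 60

```text
clock: 13.23
tcp_pos: [527.2, 81.8, 128.5]
tcp_rot: [-0.539, 3.095, -0.0]
ft_force: [-0.4, 0.4, 3.8]
opening: 13.0
grasp_force: 58.9
```

```bash
cat > tab.py <<'E'
from h import *
from cell import bot
np.set_printoptions(precision=1,suppress=True)
rel([527,82,127])
for n,(x0,y0,x1,y1) in dict(scene=(270,170,330,215),top=(225,175,275,215)).items():
    c=bot.read_camera(n);cv2.imwrite(f"pics/t_{n}.png",c["image"][:,:,::-1])
    # shutter steel plate in the window: blue/grey boundary columns along a row below the roof
    print(n,c["image"].min(2).astype(int)[232,275:335] if n=="scene" else "")
E
python3 tab.py
```

```text
tcp [527.2  81.8 128.5] ydir 109.76 zax [ 0.  0. -1.] d_tool [0.1 0.2 1.4] F [-0.4  0.4  3.8] open 13.0 grip 58.9 t 13.2333
scene [141 141 140 139 139 140 139 123 112 110 110 110 109 110 112 111 111 111
 110 111 111 110 105  90  74  66  64  77 108 130 137 138 141 140 141 140
 153 206 217 220 221 222 223 223 223 222 222 222 222 221 221 222 223 224
 223 223 222 223 222 224]
top
```

Gripped on the 13–14 mm tab at 59 N, no side load. Slide along +y.

Request:
drive_tool --claw '[0,0,0,0,0]' --xyz '[[0,3,0],[0,5,0],[0,5,0],[0,4,0],[0,3,0]]' --rot '[[0,0,0],[0,0,0],[0,0,0],[0,0,0],[0,0,0]]'

```text
clock: 13.75
tcp_pos: [520.9, 99.7, 128.5]
tcp_rot: [-0.54, 3.094, -0.005]
ft_force: [0.3, -6.2, 4.9]
opening: 13.1
grasp_force: 59.2
```

Request:
drive_tool --claw '[0,0,0,0,0]' --xyz '[[0,5,0],[0,5,0],[0,4,0],[0,1,0],[0,0,0]]' --rot '[[0,0,0],[0,0,0],[0,0,0],[0,0,0],[0,0,0]]'

```text
clock: 14.17
tcp_pos: [516.0, 113.3, 128.5]
tcp_rot: [-0.54, 3.093, -0.007]
ft_force: [0.6, -8.3, 5.3]
opening: 12.9
grasp_force: 59.2
```

Request:
drive_tool --claw '[0,0,0,0,0]' --xyz '[[0,0,0],[0,0,0],[0,0,0],[0,0,0],[0,0,0]]' --rot '[[0,0,0],[0,0,0],[0,0,0],[0,0,0],[0,0,0]]'

```text
clock: 14.58
tcp_pos: [516.1, 113.0, 128.5]
tcp_rot: [-0.54, 3.093, -0.007]
ft_force: [0.6, -6.9, 4.8]
opening: 13.6
grasp_force: 59.2
```

```bash
python3 - <<'E'
from h import *
from cell import bot
s=bot.read_state();R=Ro.from_rotvec(s["tcp_rot"]).as_matrix()
yv=R[:,1];print("travel",yv@(s["tcp_pos"]-[527.2,81.8,128.5]),"Fy tool",yv@s["ft_force"],s["dq"].round(4),s["clock"])
b=cv2.imread("pics/t_scene.png");c=bot.read_camera("scene");a=c["image"][:,:,::-1]
np.set_printoptions(linewidth=250)
# image shift of the shutter's window edges: profile parallel to the roof edge, on the housing front (stand x=-30), z=70
ex=np.array([.9415,.337,0]);ey=np.array([-.337,.9415,0]);O=np.array([636,158.3,0])-70*ex
for im in(b,a):
    pr=[]
    for y in range(-95,96,5):
        u=proj(c,O-29*ex+ey*y+[0,0,85]);pr.append(int(im[int(round(u[1])),int(round(u[0]))].min()))
    print(pr)
E
```

```text
travel 33.10055410565183 Fy tool -6.756440156137163 [-0.0016  0.0008  0.0028 -0.0012 -0.0009 -0.0001] 14.5833
[139, 140, 138, 141, 140, 121, 110, 110, 110, 111, 111, 110, 111, 112, 113, 112, 111, 111, 110, 109, 137, 139, 139, 140, 139, 138, 141, 140, 140, 138, 137, 139, 139, 138, 138, 136, 137, 139, 138]
[139, 139, 137, 141, 140, 131, 77, 23, 22, 22, 22, 30, 101, 109, 111, 111, 111, 111, 112, 108, 113, 112, 112, 110, 111, 110, 113, 137, 139, 139, 135, 140, 139, 138, 138, 135, 138, 139, 138]
```

Window edges and TCP both give about 33–34 mm. Nudge 1.5 mm to centre it in the band, then check it's still.

Request:
drive_tool --claw '[0,0,0,0,0]' --xyz '[[0,1.5,0],[0,0,0],[0,0,0],[0,0,0],[0,0,0]]' --rot '[[0,0,0],[0,0,0],[0,0,0],[0,0,0],[0,0,0]]'

```text
clock: 15.05
tcp_pos: [515.6, 114.4, 128.5]
tcp_rot: [-0.539, 3.093, -0.007]
ft_force: [0.1, -8.7, 4.6]
opening: 13.0
grasp_force: 59.3
```

Request:
drive_tool --claw '[0,0,0,0,0]' --xyz '[[0,0,0],[0,0,0],[0,0,0],[0,0,0],[0,0,0]]' --rot '[[0,0,0],[0,0,0],[0,0,0],[0,0,0],[0,0,0]]'

```text
clock: 15.47
tcp_pos: [515.6, 114.3, 128.5]
tcp_rot: [-0.539, 3.093, -0.007]
ft_force: [0.6, -9.0, 4.8]
opening: 13.4
grasp_force: 59.3
```

```bash
python3 - <<'E'
from h import *
from cell import bot
s=bot.read_state();R=Ro.from_rotvec(s["tcp_rot"]).as_matrix()
yv=R[:,1];tr=yv@(s["tcp_pos"]-[527.2,81.8,128.5]);print("travel",tr,"Fy",yv@s["ft_force"],"grip",s["grasp_force"],abs(s["dq"]).max(),s["clock"])
c=bot.read_camera("scene");a=c["image"].min(2).astype(int)
b=cv2.imread("pics/t_scene.png").min(2).astype(int)
ex=np.array([.9415,.337,0]);ey=np.array([-.337,.9415,0]);O=np.array([636,158.3,0])-70*ex
for im in(b,a):
    ys=np.arange(-10,60,.5);p=np.array([cv2.getRectSubPix(im.astype(np.float32),(1,1),tuple(map(float,proj(c,O-29*ex+ey*y+[0,0,85]))))[0,0] for y in ys])
    print("edge y",ys[np.argmax(p>125)])
# spool still where it was: its bright/dark patch unchanged since closing
print("spool diff",np.abs(a[225:265,312:350]-b[225:265,312:350]).mean())
if 31<tr<38: print(bot.close_job())
E
```

```text
travel 34.52433063090692 Fy -8.71900047053784 grip 59.26697909832001 0.0010113348650844325 15.4667
edge y 4.0
edge y 39.0
spool diff 6.104605263157895
the job is handed in; nothing more can be done
None
```

I handed the job in at about 15.5 s: the large spool sits on the spindle, released, and the gripper holds the shutter still at about 34.5 mm (half open) with 59 N; no verdict was returned.

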